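# Find and press the hidden release of a battery case

### The arm

A 6-joint arm with a two-finger parallel gripper is mounted at the origin on a cart in front of the work surface, level with it; the furniture and walls round the work are solid. World frame = base frame: x ahead of the robot, y to its left, z up, the work surface at z = 0. Lengths are in m, angles in rad, forces in N, time in s.
With the tool pointing down it reaches from about 0.3 to 0.875 m from the base axis. Payload 6.4 kg.
Tool frame: the origin (TCP) lies midway between the tips of the shut fingers; the grasp point (between the pads) lies 19 mm behind it (ctrl.hold_point_z is the distance from the TCP to the grasp point, in m); z points along the fingers, y is the line along which they close (so a half turn about z gives the same grasp; the last joint's range is limited). The gripper opens to 85 mm and grips with 20 to 120 N. Pads are 22 mm wide; open, the fingers measure 114 mm over their backs; the gripper's body (76 mm by 85 mm) begins 54 mm behind the grasp point. The pads swing forward as they close: fully open they stand 13 mm farther back than shut.
Start: joints at [1.141, 0.181, 1.607, -0, 1.354, -0.206], TCP at [0.128, 0.561, 0.231] pointing down, gripper open.
Joint ranges: [-2.99, 2.99], [-0.89, 2.07], [0.3, 2.58], [-1.14, 4.28], [0, 2.63], [-3.12, 3.12]. Speed limits (rad/s): [2.57, 2.57, 3.01, 3.14, 3.14, 3.14].

### API

Orientations are given as a unit quaternion [w, x, y, z].
In Python, from bench import ctrl gives the robot as it stands.
- The arm moves only by the tool carry_out, never from a script. Its argument "plan" is text: rows parted by semicolons, each of 6 numbers parted by spaces: the shift along the tool's x, y, z as a fraction of full scale, then the turn, a rotation vector about the tool's x, y, z as a fraction of full scale. A call has exactly 8 rows; each row shifts and turns the commanded pose from where the row before left it, along the tool's axes as they then stand; what a row does not reach is not made up. Full scale, the value 1, is 40 mm for a shift and 0.1 rad for a turn. A row lasts 1/12 s, in which the tool goes at most 41.7 mm and 7.16 degrees, less where a joint would pass 70% of its speed; a pose out of reach is approached as far as the arm can. A call with a number of a shift or a turn outside -1 to 1 is refused whole. A call with a gripper value outside its range is refused whole. "claw" is the gripper's target within -1 to 1 (shut at 1, half-way at 0, fully open at -1), set as the call begins (left out, the last holds). The fingers move at their own pace and stop on an object; the grip force is fixed at half the most. Time passes only in rows, so rows that do not move let the fingers close, or fill a call up. It gives the time, the measured TCP pose, the force, the opening and the grip force at its end, in the units of the state.
- ctrl.get_obs(): the state, without advancing time (a new reading comes with each control period).
- ctrl.camera(name): name is "scene" or "top" or "wrist"; returns a dict with "pixels" (480x640x3 uint8, red, green, blue), "mtx" (3x3 intrinsics, pixels), "R" (3x3) and "t" (3): a world point X has camera coordinates R X + t. Camera axes: x right, y down, z forward; pixel columns grow to the right and rows downward; lengths in m; the calibration is good to about 2 mm. A picture is of the moment at which its call begins. There is no depth.
- ctrl.hand_in(): hands the job in; it is judged then, once.
The state is a dict: "time_s": time; "q": joint angles; "dq": joint speeds; "joint_efforts": joint torques, N m; "eef_pos": TCP position; "eef_rot": TCP orientation; "wrist_force": force on the tool from outside, world axes, zero at the start; "torque": the same for the moment, N m; "opening": opening from 0.0 (shut) to 1.0 (fully open); "grasp_force": force on a finger pad.
Only numpy, scipy, OpenCV 4.12 (cv2) and the standard library are available. Lean on these libraries where they do the work, as an engineer would, in place of code of your own. Each camera call takes 0.05 s, during which the arm holds its last target. There are 200 camera calls.

### The job

Open the battery case: one of the six identical flush plates in the near half of its top is a hidden release. Feel across the plates gently with the fingertips until you find the plate that gives, press it in so that the battery door springs up, then let go and draw back. Pick nothing up, and leave the things on and around the case where they are.

Things in the scene. Friction and masses are not known exactly. Their poses are not given: they have to be found in the camera images.
- case: Fixed low grey battery case, 168 (its x) x 144 (its y) x 56 mm high, flat on the table. Origin: on its underside, below the centre of a panel of six metal plates; the case reaches from x = -56 to 112, y = -72 to 72. Unturned, x points away from the robot, y left. The plates fill the near half of the top; past an 11 mm bar lies the door. (A chair back, up to z = 0.25 m, stands 0.2 m to the left of the robot's base.)
- plate1 (a point): Centre of the top face of plate 1: near row, right, 56 mm above the table. The plates are 43.5 (x) x 40 (y) mm, 2 mm apart, flush with one another, at x = -23 and 23, y = -42, 0 and 42 mm in the case. Five are fixed blanks that do not give; any one, a different one each time, is the hidden release.
- plate2 (a point): Centre of the top face of plate 2: near row, middle, 56 mm above the table. The plates are 43.5 (x) x 40 (y) mm, 2 mm apart, flush with one another, at x = -23 and 23, y = -42, 0 and 42 mm in the case. Five are fixed blanks that do not give; any one, a different one each time, is the hidden release.
- plate3 (a point): Centre of the top face of plate 3: near row, left, 56 mm above the table. The plates are 43.5 (x) x 40 (y) mm, 2 mm apart, flush with one another, at x = -23 and 23, y = -42, 0 and 42 mm in the case. Five are fixed blanks that do not give; any one, a different one each time, is the hidden release.
- plate4 (a point): Centre of the top face of plate 4: far row, right, 56 mm above the table. The plates are 43.5 (x) x 40 (y) mm, 2 mm apart, flush with one another, at x = -23 and 23, y = -42, 0 and 42 mm in the case. Five are fixed blanks that do not give; any one, a different one each time, is the hidden release.
- plate5 (a point): Centre of the top face of plate 5: far row, middle, 56 mm above the table. The plates are 43.5 (x) x 40 (y) mm, 2 mm apart, flush with one another, at x = -23 and 23, y = -42, 0 and 42 mm in the case. Five are fixed blanks that do not give; any one, a different one each time, is the hidden release.
- plate6 (a point): Centre of the top face of plate 6: far row, left, 56 mm above the table. The plates are 43.5 (x) x 40 (y) mm, 2 mm apart, flush with one another, at x = -23 and 23, y = -42, 0 and 42 mm in the case. Five are fixed blanks that do not give; any one, a different one each time, is the hidden release.
- release (a joint): How far the hidden release plate is pressed in, m: 0 flush, 0.006 fully in. It starts to give at about 3 N and meets its stop at about 6 N; from about 0.004 on it frees the door. It springs back flush when let go. Which plate it is can only be felt.
- battery_door: Metal door, 42 (x) x 84 (y) x 4 mm, flush when shut. Origin on its hinge at the case's far edge, x = 101 in the case, 54 mm above the table; axes as the case's when shut. A latch holds it; once the release is pressed, a spring lifts its near edge (turn about its own y) by 0.5 rad, about 20 mm, within a second, and it stays so.
- relay: Bystander: small sealed orange relay, 12 x 28 x 19 mm, standing on the case's top to the left of the door. Origin: centre of its underside.
- capacitor: Bystander: small round capacitor, diameter 15, 22 mm tall, standing on the case's top to the right of the door. Origin: centre of its underside.
- side_cutters: Bystander: side cutters with red grips, 44 x 122 x 12 mm, lying to the right of the case. Origin: centre of its underside.
- tape_roll: Bystander: roll of insulating tape, diameter 64, 19 mm high, lying far to the right of the case. Origin: centre of its underside.

How it is judged:
At the end, for the whole second after the job is handed in: The battery door stands ajar (turned up by more than 0.3 rad) and at rest, the release plate is back within 1.5 mm of flush, and the listed bystanders are within 30 mm of where they were (angle between battery_door's own z axis and vertical above 0.3 rad and angular speed of battery_door below 0.2 rad/s and value of joint release below 0.0015 m and distance of each of relay, capacitor, side_cutters, tape_roll from where it was at the start of the episode below 0.03 m); the robot touches nothing.
It fails at once if a bystander is picked up or pushed away (more than 30 mm) (distance of any of relay, capacitor, side_cutters, tape_roll from where it was at the start of the episode above 0.03 m).
It fails at once if the fingers press on something with more than 60 N (contact force between the fingers and anything else above 60 N).
It also fails if it takes over 64 s, if anything falls off the work surface, if the arm or the gripper's body presses on something with over 40 N, if the wrist force passes 120 N, or if a joint passes its speed limit or range.

## Working session

There is one attempt and no reset: what is moved stays moved. The work goes in short steps, Python scripts to look and compute and a tool call to move; the robot and the scene stay as the last step left them, time stands still between calls to the robot, and variables do not carry over. Pictures are saved under pics/ and viewed, at most 10 in all, crops included, and the job is handed in when it is done.

Besides the shell and the picture viewer there is one more tool, called after ">>>" as name(argument=value, ...), one argument or row to a line, values as JSON. carry_out: Moves the arm, as the interface text tells. Shift numbers are shares of 40 mm and turn numbers shares of 0.1 rad, none past 1 either way. Its arguments: {"type":"object","properties":{"plan":{"type":"string"},"claw":{"type":"number"}},"required":["plan"]}

```bash
mkdir -p pics; python3 - <<'E'
from bench import ctrl
import cv2, json
o=ctrl.get_obs(); print({k:o[k] for k in('time_s','eef_pos','eef_rot','wrist_force','opening')})
for n in('top','scene'):
    c=ctrl.camera(n); cv2.imwrite(f'pics/{n}0.png',c['pixels'][:,:,::-1]); print(n,c['mtx'],c['R'],c['t'])
E
```

```text
{'time_s': 0.0, 'eef_pos': array([0.12736596, 0.5601446 , 0.23037539]), 'eef_rot': array([-2.70560887e-04,  1.11670189e-01,  9.93744935e-01, -8.36529648e-04]), 'wrist_force': array([ 0.25824203,  0.15131328, -0.19884309]), 'opening': 1.0010876660102577}
top [[485.71769925   0.         327.35587899]
 [  0.         485.71769925 237.3198625 ]
 [  0.           0.           1.        ]] [[ 0.01286914 -0.99963911  0.02358034]
 [-0.98710101 -0.01646425 -0.15924986]
 [ 0.15958062 -0.02122677 -0.98695666]] [0.19229997 0.51157407 0.85412277]
scene [[587.27443867   0.         321.36970608]
 [  0.         587.27443867 235.11987668]
 [  0.           0.           1.        ]] [[-0.18079689  0.98348092 -0.00881845]
 [ 0.73882164  0.129891   -0.66126463]
 [-0.64919571 -0.12606985 -0.75010087]] [-0.13375183 -0.36240569  1.48935295]
```

View pics/top0.png

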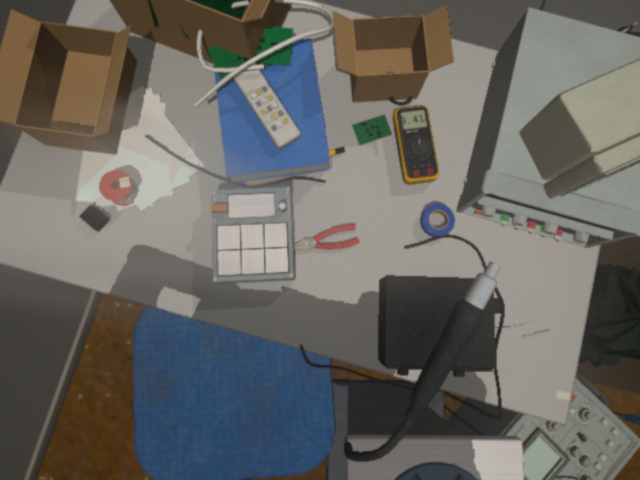

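View pics/scene0.png

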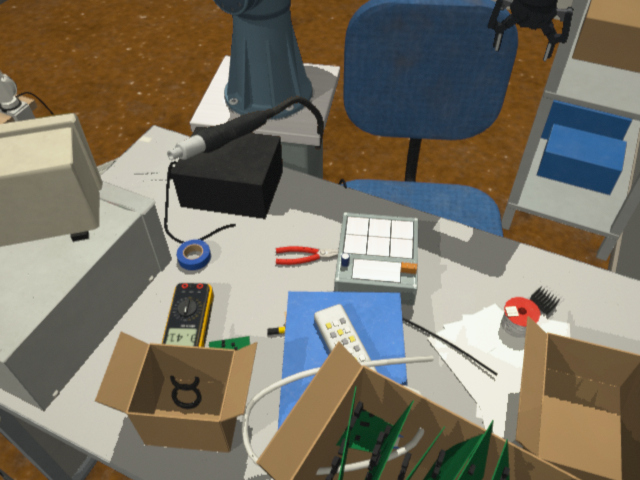

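The top view shows the case at about (252, 232). The six plates span (217–290, 223–276) and the door is at (251, 206). The relay is at (219, 208), the capacitor at (282, 206), the cutters at (330, 240) and the tape at (437, 220). The scene view agrees, with the plates at about (378, 236).

```bash
cat > h.py <<'E'
import numpy as np, cv2
def ray(c,u,v,z):
    d=c['R'].T@np.linalg.solve(c['mtx'],[u,v,1.]); o=-c['R'].T@c['t']
    return o+d*(z-o[2])/d[2]
def proj(c,X):
    p=c['mtx']@(c['R']@np.array(X)+c['t']); return p[:2]/p[2]
E
python3 - <<'E'
from bench import ctrl
from h import *
for n,(x0,y0,x1,y1),T in (('top',(205,180,300,285),150),('scene',(335,210,420,290),200)):
    c=ctrl.camera(n); g=c['pixels'][y0:y1,x0:x1].min(2)
    for t in (T-20,T,T+20,T+40):
        m=(g>min(t,252)).astype(np.uint8)
        k,_,s,ce=cv2.connectedComponentsWithStats(m,connectivity=4)
        r=[(s[i,4],np.round(ce[i]+[x0,y0],1),np.round(ray(c,*(ce[i]+[x0,y0]),.056),4)[:2]) for i in range(1,k) if s[i,4]>80]
        print(n,t,len(r)); 
        if len(r) in(6,7):
            for a in r: print(*a)
    cv2.imwrite(f'pics/{n}c.png',cv2.resize(c['pixels'][y0:y1,x0:x1,::-1],None,fx=5,fy=5,interpolation=2))
E
```

```text
top 130 6
737 [210.1 214.1] [0.5448 0.4125]
336 [296.7 209.6] [0.556  0.2566]
89 [287.4 201.8] [0.5701 0.2738]
1100 [251.3 205.1] [0.5629 0.339 ]
3238 [252.  248.6] [0.4832 0.3348]
199 [293.7 272.8] [0.441  0.2593]
top 150 7
1001 [251.  205.3] [0.5624 0.3395]
496 [275.3 235.1] [0.5084 0.2939]
492 [251.9 235.9] [0.5062 0.3358]
508 [228.4 237.1] [0.5033 0.3777]
502 [276.3 260.1] [0.4632 0.2908]
511 [252.5 261. ] [0.461 0.333]
494 [228.8 262. ] [0.4585 0.3749]
top 170 7
588 [248.1 205.7] [0.5615 0.3448]
426 [275.1 235.1] [0.5083 0.2944]
424 [251.7 236. ] [0.5061 0.3361]
421 [228.4 237. ] [0.5035 0.3777]
443 [276.  259.8] [0.4638 0.2912]
410 [252.6 260.5] [0.4619 0.3329]
214 [230.4 258. ] [0.4656 0.3724]
top 190 0
scene 180 5
scene 200 4
scene 220 7
326 [357.1 225.9] [0.466  0.2907]
334 [379.3 227.6] [0.4631 0.3324]
341 [402.  229.4] [0.4602 0.3748]
362 [355.3 244. ] [0.511  0.2937]
363 [378.1 245.9] [0.5083 0.3355]
363 [401.  247.8] [0.5056 0.3772]
851 [376.4 270.1] [0.5648 0.3392]
scene 240 1
```

```bash
python3 - <<'E'
from bench import ctrl
from h import *
c=ctrl.camera('scene')
for uv in((345,80),(352,15),(365,130),(498,133),(515,60),(400,5)): print(uv,ray(c,*uv,.25).round(2),ray(c,*uv,.1).round(2))
o=ctrl.get_obs(); 
from scipy.spatial.transform import Rotation as R
q=o['eef_rot']; M=R.from_quat(q,scalar_first=True).as_matrix(); print(M.round(3))
print(M.T@(np.array([.462,.333,.12])-o['eef_pos'])/.04)
E
```

```text
(345, 80) [0.28 0.23 0.25] [0.06 0.2  0.1 ]
(352, 15) [0.04 0.21 0.25] [-0.23  0.18  0.1 ]
(365, 130) [0.42 0.29 0.25] [0.23 0.27 0.1 ]
(498, 133) [0.39 0.51 0.25] [0.2  0.55 0.1 ]
(515, 60) [0.16 0.55 0.25] [-0.09  0.59  0.1 ]
(400, 5) [-0.01  0.31  0.25] [-0.31  0.29  0.1 ]
[[-0.975  0.222 -0.   ]
 [ 0.222  0.975 -0.001]
 [ 0.    -0.001 -1.   ]]
[-9.41660789 -3.68576919  2.77295584]
```

>>> carry_out(
  plan="-0.6 -0.23 0 0 0 0;-0.6 -0.23 0 0 0 0;-0.6 -0.23 0 0 0 0;-0.6 -0.23 0 0 0 0;-0.6 -0.23 0 0 0 0;-0.6 -0.23 0 0 0 0;-0.6 -0.23 0 0 0 0;-0.6 -0.23 0 0 0 0",
  claw=1,
)

```text
time_s: 0.92
eef_pos: [0.2993, 0.4454, 0.2313]
eef_rot: [-0.0, 0.112, 0.994, -0.0]
wrist_force: [-0.2, 0.1, 0.4]
opening: 0.003
grasp_force: 0.0
```

>>> carry_out(
  plan="-0.6 -0.23 0 0 0 0;-0.6 -0.23 0 0 0 0;-0.6 -0.23 0.2 0 0 0;-0.6 -0.23 0.3 0 0 0;-0.6 -0.23 0.4 0 0 0;-0.6 -0.23 0.4 0 0 0;-0.6 -0.23 0.3 0 0 0;0 0 0 0 0 0",
)

```text
time_s: 1.58
eef_pos: [0.4499, 0.3429, 0.1644]
eef_rot: [-0.001, 0.113, 0.994, -0.002]
wrist_force: [-0.3, -1.4, 0.2]
opening: -0.002
grasp_force: 0.0
```

>>> carry_out(
  plan="-0.2 -0.1 0.4 0 0 0;-0.15 -0.07 0.5 0 0 0;0 0 0.5 0 0 0;0 0 0.4 0 0 0;0 0 0.3 0 0 0;0 0 0.15 0 0 0;0 0 0 0 0 0;0 0 0 0 0 0",
)

```text
time_s: 2.25
eef_pos: [0.4603, 0.3369, 0.0778]
eef_rot: [0.0, 0.112, 0.994, 0.0]
wrist_force: [0.4, -0.3, -0.3]
opening: 0.0
grasp_force: 0.0
```

```bash
python3 - <<'E'
from bench import ctrl
from h import *
o=ctrl.get_obs();print(o['eef_pos'],o['wrist_force'],o['torque'])
a=ctrl.camera('scene')['pixels'][150:330,270:510];b=ctrl.camera('wrist')['pixels']
cv2.imwrite('pics/m.png',np.hstack([cv2.resize(a,(400,300)),cv2.resize(b,(400,300))])[:,:,::-1])
E
```

```text
[0.46025528 0.33686979 0.07777358] [ 0.41936944 -0.28769856 -0.34853878] [3.15035070e-02 2.07046707e-05 2.51337037e-02]
```

View pics/m.png

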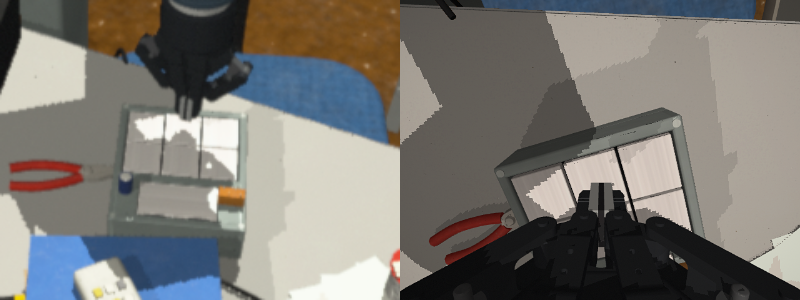

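The scene crop shows the shut fingertips at about (185, 110), above the middle plate of the near row. The wrist crop shows them at about (600, 190) over the same plate, and the tips are narrow. I'll correct y by about 4 mm and go down gently.

>>> carry_out(
  plan="-0.02 -0.1 0.15 0 0 0;0 0 0.15 0 0 0;0 0 0.1 0 0 0;0 0 0.05 0 0 0;0 0 0 0 0 0;0 0 0 0 0 0;0 0 0 0 0 0;0 0 0 0 0 0",
)

```text
time_s: 3.02
eef_pos: [0.4602, 0.3325, 0.0595]
eef_rot: [0.0, 0.112, 0.994, 0.0]
wrist_force: [1.1, -0.0, 1.1]
opening: -0.001
grasp_force: 0.0
```

>>> carry_out(
  plan="0 0 0.03 0 0 0;0 0 0.02 0 0 0;0 0 0.01 0 0 0;0 0 0 0 0 0;0 0 0 0 0 0;0 0 0 0 0 0;0 0 0 0 0 0;0 0 0 0 0 0",
)

```text
time_s: 3.68
eef_pos: [0.4601, 0.3324, 0.057]
eef_rot: [0.0, 0.112, 0.994, 0.0]
wrist_force: [-0.9, 0.3, -0.3]
opening: -0.001
grasp_force: 0.0
```

>>> carry_out(
  plan="0 0 0.02 0 0 0;0 0 0.02 0 0 0;0 0 0 0 0 0;0 0 0 0 0 0;0 0 0 0 0 0;0 0 0 0 0 0;0 0 0 0 0 0;0 0 0 0 0 0",
)

```text
time_s: 4.35
eef_pos: [0.4602, 0.3325, 0.0561]
eef_rot: [0.0, 0.112, 0.994, 0.0]
wrist_force: [-2.6, -1.6, 5.2]
opening: -0.001
grasp_force: 3.2
```

>>> carry_out(
  plan="0 0 0.01 0 0 0;0 0 0.01 0 0 0;0 0 0 0 0 0;0 0 0 0 0 0;0 0 0 0 0 0;0 0 0 0 0 0;0 0 0 0 0 0;0 0 0 0 0 0",
)

```text
time_s: 5.02
eef_pos: [0.4602, 0.3325, 0.056]
eef_rot: [0.0, 0.112, 0.994, -0.0]
wrist_force: [-4.5, -2.0, 12.0]
opening: 0.002
grasp_force: 6.4
```

Plate 2 is a blank: 12 N with no give. I'll hop to plate 3.

>>> carry_out(
  plan="0 0 -0.25 0 0 0;0.1 0.34 0 0 0 0;0.1 0.34 0 0 0 0;0.1 0.33 0 0 0 0;0 0 0.1 0 0 0;0 0 0.07 0 0 0;0 0 0.04 0 0 0;0 0 0 0 0 0",
)

```text
time_s: 5.68
eef_pos: [0.4568, 0.3751, 0.0561]
eef_rot: [-0.001, 0.111, 0.994, 0.0]
wrist_force: [-3.5, 2.6, 4.6]
opening: 0.004
grasp_force: 2.7
```

>>> carry_out(
  plan="0 0 0.01 0 0 0;0 0 0.01 0 0 0;0 0 0.01 0 0 0;0 0 0.01 0 0 0;0 0 0 0 0 0;0 0 0 0 0 0;0 0 0 0 0 0;0 0 0 0 0 0",
)

```text
time_s: 6.35
eef_pos: [0.4568, 0.3751, 0.056]
eef_rot: [-0.001, 0.112, 0.994, 0.0]
wrist_force: [-7.2, -0.5, 16.4]
opening: -0.0
grasp_force: 8.2
```

>>> carry_out(
  plan="0 0 -0.25 0 0 0;-0.38 0.11 0 0 0 0;-0.38 0.11 0 0 0 0;-0.38 0.1 0 0 0 0;0 0 0.1 0 0 0;0 0 0.07 0 0 0;0 0 0.03 0 0 0;0 0 0 0 0 0",
)

```text
time_s: 7.02
eef_pos: [0.5038, 0.3764, 0.0561]
eef_rot: [-0.0, 0.112, 0.994, -0.0]
wrist_force: [0.4, -0.3, 1.3]
opening: -0.001
grasp_force: 1.0
```

>>> carry_out(
  plan="0 0 0.01 0 0 0;0 0 0.01 0 0 0;0 0 0.01 0 0 0;0 0 0.01 0 0 0;0 0 0 0 0 0;0 0 0 0 0 0;0 0 0 0 0 0;0 0 0 0 0 0",
)

```text
time_s: 7.68
eef_pos: [0.5038, 0.3765, 0.056]
eef_rot: [-0.0, 0.111, 0.994, -0.001]
wrist_force: [-4.0, -3.7, 11.6]
opening: 0.0
grasp_force: 5.9
```

Plate 6 is blank too. Next is plate 5, a shift of (0.0035, -0.0408), or about (-0.31, -0.97) in tool units.

>>> carry_out(
  plan="0 0 -0.25 0 0 0;-0.1 -0.33 0 0 0 0;-0.1 -0.33 0 0 0 0;-0.1 -0.32 0 0 0 0;0 0 0.1 0 0 0;0 0 0.07 0 0 0;0 0 0.03 0 0 0;0 0 0 0 0 0",
)

```text
time_s: 8.35
eef_pos: [0.5073, 0.3356, 0.0562]
eef_rot: [-0.0, 0.112, 0.994, -0.0]
wrist_force: [-0.1, 0.4, 1.0]
opening: -0.001
grasp_force: 0.0
```

>>> carry_out(
  plan="0 0 0.01 0 0 0;0 0 0.01 0 0 0;0 0 0.01 0 0 0;0 0 0.01 0 0 0;0 0 0 0 0 0;0 0 0 0 0 0;0 0 0 0 0 0;0 0 0 0 0 0",
)

```text
time_s: 9.02
eef_pos: [0.5075, 0.3363, 0.0555]
eef_rot: [0.0, 0.112, 0.994, 0.0]
wrist_force: [-0.7, 1.5, 4.1]
opening: 0.002
grasp_force: 1.9
```

Plate 5 looks different: 0.5 mm lower at only 4 N. I'll press on.

>>> carry_out(
  plan="0 0 0.02 0 0 0;0 0 0.02 0 0 0;0 0 0.02 0 0 0;0 0 0 0 0 0;0 0 0 0 0 0;0 0 0 0 0 0;0 0 0 0 0 0;0 0 0 0 0 0",
)

```text
time_s: 9.68
eef_pos: [0.5078, 0.3359, 0.0528]
eef_rot: [0.0, 0.112, 0.994, 0.0]
wrist_force: [-0.3, 3.1, 2.6]
opening: -0.004
grasp_force: 1.6
```

It's the release. I'll press it fully in.

>>> carry_out(
  plan="0 0 0.02 0 0 0;0 0 0.02 0 0 0;0 0 0.02 0 0 0;0 0 0.01 0 0 0;0 0 0 0 0 0;0 0 0 0 0 0;0 0 0 0 0 0;0 0 0 0 0 0",
)

```text
time_s: 10.35
eef_pos: [0.5078, 0.336, 0.0503]
eef_rot: [0.0, 0.112, 0.994, 0.0]
wrist_force: [-2.2, 1.1, 5.9]
opening: -0.001
grasp_force: 2.5
```

>>> carry_out(
  plan="0 0 0 0 0 0;0 0 0 0 0 0;0 0 0 0 0 0;0 0 0 0 0 0;0 0 0 0 0 0;0 0 -0.1 0 0 0;0 0 -0.2 0 0 0;0 0 -0.2 0 0 0",
)

```text
time_s: 11.02
eef_pos: [0.507, 0.3352, 0.0699]
eef_rot: [-0.001, 0.112, 0.994, -0.001]
wrist_force: [0.2, 0.0, -0.0]
opening: 0.002
grasp_force: 0.0
```

>>> carry_out(
  plan="0.1 0 -0.3 0 0 0;0.3 0 -0.4 0 0 0;0.4 0 -0.4 0 0 0;0.4 0 -0.4 0 0 0;0.4 0 -0.4 0 0 0;0.4 0 -0.3 0 0 0;0 0 0 0 0 0;0 0 0 0 0 0",
)

```text
time_s: 11.68
eef_pos: [0.4295, 0.3541, 0.1595]
eef_rot: [0.001, 0.111, 0.994, 0.0]
wrist_force: [0.4, 0.5, -0.7]
opening: 0.002
grasp_force: 0.0
```

```bash
python3 - <<'E'
from bench import ctrl
from h import *
o=ctrl.get_obs();print(o['eef_pos'],o['wrist_force'],abs(o['dq']).max())
a=ctrl.camera('scene')['pixels'][180:330,270:470];b=ctrl.camera('top')['pixels'][170:320,190:390]
cv2.imwrite('pics/e.png',np.hstack([cv2.resize(a,(400,300)),cv2.resize(b,(400,300))])[:,:,::-1])
E
```

```text
[0.42954787 0.35405969 0.15947074] [ 0.35204542  0.53241254 -0.70343543] 0.0413659110131484
```

View pics/e.png

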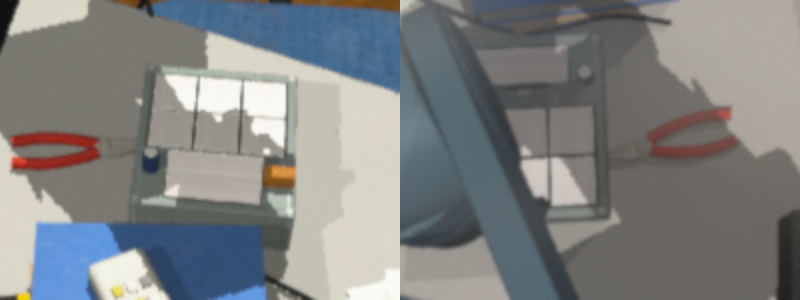

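The scene crop shows the door at (165–265, 150–203), with its near edge now right up against the plates. That suggests it has lifted, so I'll check against the predicted edge positions.

```bash
python3 - <<'E'
from bench import ctrl
from h import *
c=ctrl.camera('scene')
ex=np.array([.998,.064,0]); P5=np.array([.5073,.3357,0]); h=P5+ex*78+0*P5 if 0 else P5+ex*.078
h[2]=.054
for a in(0,.3,.5):
    near=h-ex*.042*np.cos(a)+[0,0,.042*np.sin(a)+.002]
    print(a,'near',proj(c,near).round(1),'hinge',proj(c,h+[0,0,.002]).round(1))
g=c['pixels'].min(2); g0=cv2.imread('pics/scene0.png').min(2)
print(g0[250:288,370]); print(g[250:288,370])
E
```

```text
0 near [377.2 260.7] hinge [375.8 279.3]
0.3 near [377.5 257.1] hinge [375.8 279.3]
0.5 near [377.7 255.8] hinge [375.8 279.3]
[241 241 241 237 211 156 165 168 169 160 190 237 241 240 242 242 243 244
 244 242 241 242 241 242 243 245 247 246 237 191 152 168 169 159 125  92
  86  85]
[139 140 140 147 144 145 163 160 158 158 159 161 161 161 164 165 164 159
 158 160 161 159 159 162 163 166 168 167 164 135  85  93  94 100  99  89
  88  88]
```

The door's near edge has moved from row 260 to about row 256, which fits a lift of 0.5 rad. The relay, capacitor and cutters haven't moved, and the arm is clear.

```bash
python3 -c "
from bench import ctrl
print(ctrl.hand_in())"
```

```text
the job is handed in; nothing more can be done
None
```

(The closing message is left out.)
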